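# Hook the blue tote out to the stop

### The job

Pick up the orange-handled hook, put its tip down into the eye of the blue tote and draw the tote out until it meets the buffer of the yellow stop bar, then keep it pressed there for a moment with a steady light pull, never over 15 N. Then unhook without pushing the tote back and lay the hook flat on the green mat. Keep the gripper off the tote, keep the tote flat on the rack floor, and leave the grey tote and the carton where they are.

Things in the scene. Friction and masses are not known exactly. Their poses are not given: they have to be found in the camera images.
- rack: Fixed low steel rack, 214 x 300 mm, origin at the centre of its underside. Two bays 98 mm wide, centres at x = -52 and +52 mm, open at the +y end, towards which totes are drawn. Floor top at z = 4 mm, y -150 to 150; three walls 6 mm thick, 36 mm high over the open porch (y 0 to 150), 80 mm high under a roof (top z = 84 mm) at y -150 to 0.
- stop: Fixed yellow bar across both bays near the rack's open end, 214 (x) x 12 (y) x 20 mm high, on the rack floor, axes as the rack's; origin at its underside's centre. A firm black buffer strip in front of it is what totes meet, its face 10 to 26 mm from the origin (-y), set differently each time and not measured: feel for it. Eye and tip pass above. Home = 4 N or more on the buffer for 0.3 s.
- blue_tote: Loose open blue tote, 93 (x) x 150 (y) x 60 mm high, 0.4 to 0.85 kg with its brass contents, in either bay with 2.5 mm play each side; origin at its underside's centre, on the rack floor, axes as the rack's. Front face at y = +75 mm, 60 to 130 mm short of the buffer at the start. It slides with an unknown drag of 2 to 6 N, to which the 4 N on the buffer must be added.
- blue_tote_eye (a point): Middle of the hole of the blue tote's steel pull eye: a level D-shaped loop of 7 mm round bar in front of the tote, bar centre line 39 mm above the tote's underside. The hole is 21 mm wide (x) and runs from the tote's face (14 mm behind this point) to the inside of the bow (15.5 mm ahead, +y), where it narrows to a blunt apex.
- blue_tote_front (a point): Point on the blue tote's front face, on its centre line, 10 mm above its underside.
- grey_tote: The same tote in grey with black contents, in the other bay. Not to be moved.
- hook: Draw hook on the green mat, tip towards the rack. Orange handle 110 (x) x 24 (y) x 34 mm high; origin at its underside's centre. An 8 mm shank leaves it along +x at height 30 mm and at x = 155 mm turns down into an 8 mm tip ending level with the handle's underside (26 mm free below the shank). Under pull the shank springs out of the handle 1 mm per 3 N, 12 mm at most. 0.17 kg, balance at x 15 mm.
- hook_tip (a point): Lowest point of the hook's downturned tip, at x = 155 mm (more when the spring is drawn out), y = 0, z = 0 of the hook.
- mat: Fixed green mat, 180 mm (x) x 270 mm (y) x 3 mm thick, origin at the centre of its underside.
- carton: Loose cardboard carton 110 x 70 x 55 mm standing on the rack's roof. Not to be moved.
Not all that is in view belongs to the job. What is shaped like the hook but purple or turquoise is not meant.

How it is judged:
By the outcome, as a careful person would: the job done as asked, in the order asked, and still so for the second after the job is handed in, with the robot touching nothing.
It also fails if it takes over 67 s, if anything falls off the work surface, if the arm or the gripper's body presses on something with over 40 N, if the wrist force passes 120 N, or if a joint passes its speed limit or range.

### The arm

A 6-joint arm with a two-finger parallel gripper is mounted at the origin on the work surface. World frame = base frame: x ahead of the robot, y to its left, z up, the work surface at z = 0. Lengths are in m, angles in rad, forces in N, time in s.
With the tool pointing down it reaches from about 0.3 to 0.85 m from the base axis. Payload 5.4 kg.
Tool frame: the origin (TCP) lies midway between the tips of the shut fingers; the grasp point (between the pads) lies 19 mm behind it (ctrl.hold_point_z is the distance from the TCP to the grasp point, in m); z points along the fingers, y is the line along which they close (so a half turn about z gives the same grasp; the last joint's range is limited). The gripper opens to 85 mm and grips with 20 to 120 N. Pads are 22 mm wide; open, the fingers measure 114 mm over their backs; the gripper's body (76 mm by 85 mm) begins 54 mm behind the grasp point. The pads swing forward as they close: fully open they stand 13 mm farther back than shut.
Start: joints at [1.025, 0.158, 1.597, -0, 1.386, -0.21], TCP at [0.189, 0.543, 0.231] pointing down, gripper open.
Joint ranges: [-2.91, 2.91], [-0.94, 2.29], [0.18, 2.7], [-1.29, 4.43], [0.17, 2.64], [-3, 3]. Speed limits (rad/s): [2.57, 2.57, 3.14, 3.14, 3.14, 3.14].

### API

Orientations are given as a unit quaternion [x, y, z, w].
In Python, from rig import ctrl gives the robot as it stands. The module is installed in compiled form; this text tells all that it offers.
- The arm moves only by the tool carry_out, never from a script. Its argument "deltas" is a list of rows, each a list of 7 numbers: the shift along the tool's x, y, z in mm, then the turn, a rotation vector about the tool's x, y, z in degrees, then the opening, from -1 (shut) to 1 (fully open). In form: [[tx, ty, tz, rx, ry, rz, grip], ...]. A call has 1 to 20 rows; each row shifts and turns the commanded pose from where the row before left it, along the tool's axes as they then stand; what a row does not reach is not made up. A row lasts 1/10 s, in which the tool goes at most 50 mm and 8.59 degrees, less where a joint would pass 70% of its speed; a pose out of reach is approached as far as the arm can. A call with a gripper value outside its range is refused whole. The fingers move at their own pace and stop on an object; "newtons" is the grip in N (left out, the last holds). Time passes only in rows, so rows that do not move let the fingers close. It gives the time, the measured TCP pose, the force, the opening and the grip force at its end, in the units of the state.
- ctrl.get_state(): the state, without advancing time (a new reading comes with each control period).
- ctrl.snapshot(name): name is "scene" or "top" or "wrist"; returns (picture, depth): 480x640x3 uint8, blue, green, red; 480x640 float32, m along the optical axis (not along the pixel's ray), 0 where there is no reading.
- ctrl.camera_info(name): a dict with "fov_y" (degrees; the focal length in pixels is half the picture's height over the tangent of half this angle, whatever the lens; pixels are square), "cx", "cy" (the principal point, pixels), "view" (4x4, takes a point from world to camera coordinates). Camera axes: x right, y up, looking along -z (the intrinsics and any distortion apply to the point x, -y, -z); pixel columns grow to the right and rows downward; lengths in m; the calibration is good to about 2 mm. A picture is of the moment at which its call begins: read the wrist's pose just before it. camera_info takes no time and is no camera call; for the wrist camera it gives the pose at the moment of the call.
- ctrl.close_job(): hands the job in; it is judged then, once.
Trained networks look in the newest picture that a camera, given by its name, has taken for a name from the list of things; names that differ only in an ending like _2 or _b are one class to them, and where a whole thing is asked for, a point or a joint stands for the part that bears it (a point fixed in the world has none). Each returns a list of dicts, best first, with "score" (0 to 1); they miss things now and then, are a little off and sometimes report something else, mostly with a low value. They report only what shows in the picture. A call takes as long as a camera call. They do not tell look-alikes from the thing itself.
- ctrl.outline_of(camera, label): "pixels" (480x640 bool, what is visible of it) and "bbox" ([left, top, right, bottom] in pixels, round what is visible of it).
The state is a dict: "clock": time; "qpos": joint angles; "qd": joint speeds; "joint_torque": joint torques, N m; "eef_pos": TCP position; "tool_rot": TCP orientation; "ft_force": force on the tool from outside, world axes, zero at the start; "ft_torque": the same for the moment, N m; "grip_width": finger opening in m; "gripper_force": force on a finger pad.
Only numpy, scipy, OpenCV 4.12 (cv2) and the standard library are available. Lean on these libraries where they do the work, as an engineer would, in place of code of your own. Each camera call takes 0.05 s, during which the arm holds its last target. There are 200 camera calls.

## Working session

There is one attempt and no reset: what is moved stays moved. The work goes in short steps, Python scripts to look and compute and a tool call to move; the robot and the scene stay as the last step left them, time stands still between calls to the robot, and variables do not carry over. Pictures are saved under pics/ and viewed, at most 10 in all, crops included, and the job is handed in when it is done.

Besides the shell and the picture viewer there is one more tool, called after "Call:" as name(argument=value, ...), one argument or row to a line, values as JSON. carry_out: Moves the arm, as the interface text tells. Its arguments: {"type":"object","properties":{"deltas":{"type":"array","items":{"type":"array","items":{"type":"number"}}},"newtons":{"type":"number"}},"required":["deltas"]}

```bash
mkdir -p pics; cat > h.py <<'E'
import numpy as np, cv2
from rig import ctrl
def cloud(cam):
    """image, depth, world points HxWx3"""
    ci=ctrl.camera_info(cam); im,d=ctrl.snapshot(cam)
    f=240/np.tan(np.radians(ci['fov_y'])/2)
    v,u=np.mgrid[0:480,0:640]
    P=np.stack([(u-ci['cx'])/f*d,-(v-ci['cy'])/f*d,-d,np.ones_like(d)],-1)
    W=P@np.linalg.inv(np.array(ci['view'])).T
    W=W[...,:3]; W[d<=0]=np.nan
    return im,d,W
E
python3 - <<'E'
from h import *
print({k:np.round(v,3) for k,v in ctrl.get_state().items()})
out=[]
for c in ('scene','top'):
    print(c,ctrl.camera_info(c))
    im,d,W=cloud(c); cv2.imwrite(f'pics/{c}.png',im); np.savez(f'{c}.npz',im=im,W=W)
    for l in ('rack','stop','blue_tote','blue_tote_eye','grey_tote','hook','hook_tip','mat','carton'):
        for r in ctrl.outline_of(c,l)[:3]:
            m=r['pixels']; print(c,l,round(r['score'],2),r['bbox'],np.round(np.nanmedian(W[m],0),3))
E
```

```text
{'clock': np.float64(0.0), 'qpos': array([ 1.025,  0.159,  1.598, -0.   ,  1.386, -0.21 ]), 'qd': array([ 0.003, -0.001,  0.002, -0.   ,  0.001, -0.001]), 'joint_torque': array([ 0.0000e+00, -3.9600e+01, -3.3143e+01, -0.0000e+00,  8.0000e-03,
        0.0000e+00]), 'eef_pos': array([0.189, 0.542, 0.23 ]), 'tool_rot': array([ 0.167,  0.986, -0.001, -0.   ]), 'ft_force': array([ 0.122,  0.436, -0.103]), 'ft_torque': array([0.   , 0.016, 0.029]), 'gripper_force': np.float64(0.0), 'grip_width': np.float64(0.086)}
scene {'fov_y': 42.55736520732801, 'cx': 319.43667049021235, 'cy': 237.5899080639746, 'view': array([[ 0.8086513 ,  0.58828364, -0.00233241, -0.44969654],
       [-0.4707338 ,  0.64943571,  0.59719591,  0.10563419],
       [ 0.35283534, -0.4818253 ,  0.80209202, -1.67339375],
       [ 0.        ,  0.        ,  0.        ,  1.        ]])}
scene rack 0.57 [185.5, 293.8, 343.2, 449.9] [ 0.608 -0.231  0.078]
scene rack 0.5 [195.2, 351.8, 255.7, 403.9] [ 0.553 -0.311  0.137]
scene stop 0.93 [257.6, 298.6, 339.1, 348.4] [ 0.543 -0.077  0.02 ]
scene blue_tote 0.52 [274.6, 355.3, 314.1, 
[... 1430 characters left out ...]
, 243.4] [ 0.521 -0.197  0.043]
top blue_tote 0.73 [417.0, 169.7, 441.3, 206.1] [ 0.624 -0.182  0.043]
top blue_tote_eye 0.92 [417.8, 166.6, 442.0, 204.7] [ 0.623 -0.182  0.043]
top grey_tote 0.72 [424.6, 206.9, 450.1, 242.8] [ 0.519 -0.196  0.043]
top hook 0.85 [224.8, 293.0, 275.2, 334.5] [0.319 0.278 0.034]
top hook 0.84 [213.4, 220.5, 295.9, 247.7] [0.509 0.312 0.035]
top hook 0.8 [103.4, 215.2, 186.0, 244.2] [0.528 0.529 0.033]
top hook_tip 0.46 [260.6, 237.4, 291.4, 243.4] [0.498 0.253 0.036]
top hook_tip 0.46 [106.4, 231.5, 141.7, 243.9] [0.506 0.631 0.032]
top mat 0.76 [202.0, 188.8, 307.2, 262.9] [0.545 0.274 0.003]
top carton 0.63 [462.4, 182.0, 510.4, 233.4] [ 0.542 -0.295  0.138]
```

```bash
python3 - <<'E'
import cv2
a=cv2.imread('pics/top.png')[130:350,90:520]; cv2.imwrite('pics/topc.png',cv2.resize(a,None,fx=1.86,fy=1.86,interpolation=cv2.INTER_CUBIC))
E
```

```text
(no output)
```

View pics/topc.png

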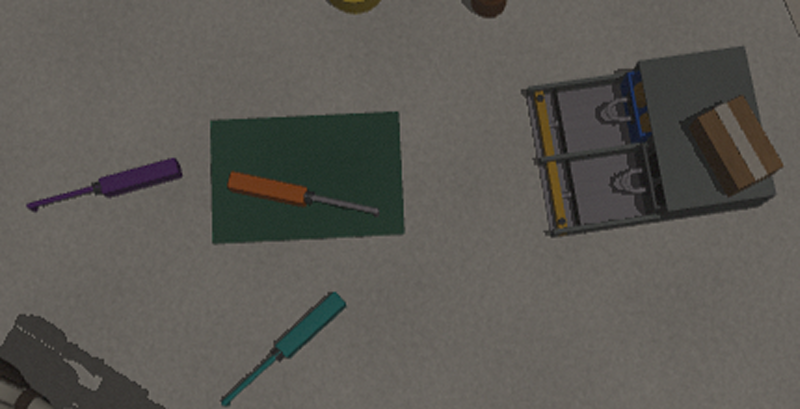

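View pics/scene.png

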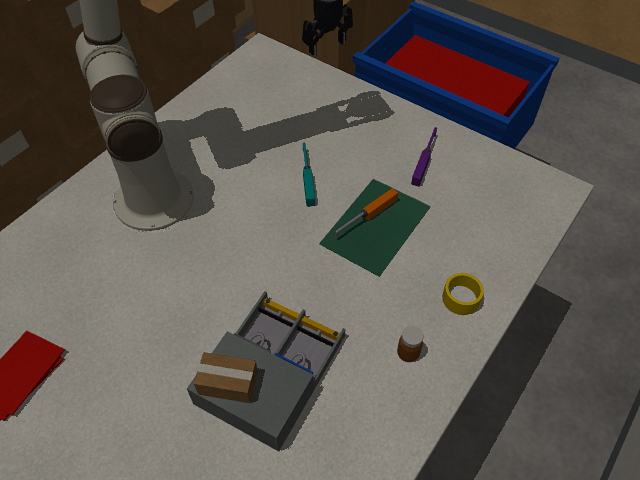

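The top view shows the orange hook on the mat at crop (228..378, 172..212), the tip towards the rack. The blue tote is in the far (+x) bay, with its eye at about crop (612,110). The grey tote is in the near bay. The scene view agrees. Next I'll get exact poses.

```bash
python3 - <<'E'
from h import *
for c in ('top','scene'):
    z=np.load(c+'.npz'); im,W=z['im'],z['W']; hsv=cv2.cvtColor(im,cv2.COLOR_BGR2HSV)
    Z=W[...,2]
    def rect(m,n):
        p=W[m][:,:2]; p=p[np.isfinite(p).all(1)]
        (cx,cy),(w,h),a=cv2.minAreaRect((p*1000).astype(np.float32)); pc=p.mean(0)
        ev,V=np.linalg.eigh(np.cov(p.T)); v=V[:,1]
        print(c,n,len(p),'rect',np.round([cx,cy,w,h,a],1),'mean',np.round(pc*1000,1),'ang',np.round(np.degrees(np.arctan2(v[1],v[0])),1),'z',np.round(np.nanmedian(Z[m])*1000,1))
    H,S,V_=[hsv[...,i].astype(int) for i in range(3)]
    reg=(W[...,0]>.4)&(W[...,0]<.68)&(W[...,1]>.15)&(W[...,1]<.42)
    org=reg&(H<18)&(S>140)
    rect(org,'handle'); rect(org&(Z>.031),'handletop')
    sh=reg&(S<60)&(Z>.022); rect(sh,'shank')
    rr=(W[...,0]>.4)&(W[...,0]<.75)&(W[...,1]<0)&(W[...,1]>-.4)
    rect(rr&(abs(Z-.084)<.006),'roof')
    rect(rr&(H>18)&(H<32)&(S>130)&(Z>.012),'stop')
    rect(rr&(abs(Z-.043)<.006)&(abs(W[...,1]+.18)<.035)&(W[...,0]>.59)&(W[...,0]<.65),'eye?')
    rect(rr&(abs(Z-.036)<.0035)&(W[...,1]>-.18),'walls')
    rect((H>60)&(H<90)&(S>80)&(W[...,0]>.42)&(W[...,0]<.68)&(W[...,1]>.1)&(Z<.01),'mat')
E
```

```text
top handle 417 rect [517.6 332.5 110.1  27.1  77.3] mean [515.6 332.5] ang 76.6 z 36.5
top handletop 363 rect [516.7 332.8 109.9  25.3  77.3] mean [516.5 332.9] ang 77.1 z 37.1
top shank 145 rect [490.6 228.9 104.4  16.9  74.2] mean [493.  232.5] ang 77.0 z 36.2
top roof 3070 rect [ 582.2 -272.6  216.1  153.     8. ] mean [ 590.5 -257.1] ang 176.1 z 83.9
top stop 325 rect [ 585.1 -129.1  192.4  209.2   24.5] mean [555.2 -68.8] ang -176.0 z 24.0
top eye? 128 rect [ 619.9 -174.1   58.2   59.4   89.6] mean [ 621.  -176.2] ang 94.1 z 43.0
top walls 277 rect [ 560.9 -118.6  215.8  140.5    7.2] mean [ 572.  -116.2] ang -179.6 z 35.9
top mat 2576 rect [540.1 280.6 179.2 269.    1.8] mean [539.3 274.1] ang 89.1 z 3.1
scene handle 482 rect [516.5 328.7 112.7  27.8  76. ] mean [519.2 325.4] ang 77.3 z 33.8
scene handletop 294 rect [516.5 328.6 112.2  27.8  76. ] mean [516.1 326.6] ang 77.4 z 36.3
scene shank 133 rect [491.6 224.9 105.   16.1  76.1] mean [492.2 227.3] ang 75.7 z 35.2
scene roof 4833 rect [ 579.8 -274.6  215.9  153.3    7.7] mean [ 605.5 -268.4] ang 165.6 z 83.4
scene stop 501 rect [555.7 -76.3 209.7  35.6   6.7] mean [552.5 -69.1] ang -172.4 z 22.4
scene eye? 81 rect [ 616.5 -159.1   33.6   28.2    9.9] mean [ 616.3 -158.8] ang -171.3 z 44.7
scene walls 390 rect [ 559.1 -122.4  216.4  139.7    7.2] mean [ 563.3 -116.6] ang -177.2 z 35.7
scene mat 4789 rect [535.1 279.3 182.5 275.1   2.3] mean [543.6 265.1] ang 89.2 z 2.6
```

```bash
cat >> h.py <<'E'
from scipy.spatial.transform import Rotation as R
import json
def plan(xyz,yaw,n,g,start=None):
    """rows (tool deltas) to world TCP xyz (mm), tool x at yaw deg, tool pointing down"""
    s=ctrl.get_state(); p=np.array(s['eef_pos'])*1000; r=R.from_quat(s['tool_rot'])
    if start is not None: p,r=np.array(start[:3],float),down(start[3])
    dr=(r.inv()*down(yaw)).as_rotvec(degrees=True)
    rows=[]
    for i in range(n):
        t=r.inv().apply((np.array(xyz)-p)/(n-i)).round(1); q=(dr/n).round(1)
        rows.append(t.tolist()+q.tolist()+[g]); p=p+r.apply(t); r=r*R.from_rotvec(q,degrees=True)
    print(json.dumps(rows))
def down(yaw): return R.from_euler('z',yaw,degrees=True)*R.from_quat([1,0,0,0])
def st():
    s=ctrl.get_state(); r=R.from_quat(s['tool_rot']).as_matrix()
    print('t',round(float(s['clock']),2),'p',np.round(s['eef_pos']*1000,1),'yaw',round(float(np.degrees(np.arctan2(r[1,0],r[0,0]))),2),'z',np.round(r[:,2],3),'F',np.round(s['ft_force'],2),'w',round(float(s['grip_width']),4),'g',round(float(s['gripper_force']),1))
E
python3 -c "
from h import *
st(); plan([514.5,322,150],77,14,1); print(ctrl.hold_point_z, ctrl.camera_info('wrist'))"
```

```text
t 1.0 p [189.5 542.9 231.3] yaw 160.76 z [ 0.  0. -1.] F [ 0.11 -0.25  0.03] w 0.0854 g 0.0
[[-27.1, -7.2, 5.8, 0.0, -0.0, 6.0, 1], [-27.7, -4.4, 5.8, 0.0, -0.0, 6.0, 1], [-28.0, -1.4, 5.8, 0.0, -0.0, 6.0, 1], [-28.0, 1.5, 5.8, 0.0, -0.0, 6.0, 1], [-27.7, 4.4, 5.8, 0.0, -0.0, 6.0, 1], [-27.1, 7.3, 5.8, 0.0, -0.0, 6.0, 1], [-26.2, 10.1, 5.8, 0.0, -0.0, 6.0, 1], [-25.0, 12.8, 5.8, 0.0, -0.0, 6.0, 1], [-23.6, 15.3, 5.8, 0.0, -0.0, 6.0, 1], [-21.8, 17.7, 5.8, 0.0, -0.0, 6.0, 1], [-19.9, 19.9, 5.8, 0.0, -0.0, 6.0, 1], [-17.7, 21.8, 5.8, 0.0, -0.0, 6.0, 1], [-15.3, 23.5, 5.9, 0.0, -0.0, 6.0, 1], [-12.7, 25.0, 5.8, 0.0, -0.0, 6.0, 1]]
0.0187 {'fov_y': 59.19853491150182, 'cx': 317.8738259569856, 'cy': 239.63795273333557, 'view': array([[ 0.33061659,  0.94376455,  0.00106938, -0.5760143 ],
       [-0.89514348,  0.31394241, -0.31647799,  0.04049077],
       [-0.29901643,  0.10367562,  0.94859925, -0.37902527],
       [ 0.        ,  0.        ,  0.        ,  1.        ]])}
```

Call:
carry_out(
  deltas=[
    [-27.1,-7.2,5.8,0,0,6,1],
    [-27.7,-4.4,5.8,0,0,6,1],
    [-28,-1.4,5.8,0,0,6,1],
    [-28,1.5,5.8,0,0,6,1],
    [-27.7,4.4,5.8,0,0,6,1],
    [-27.1,7.3,5.8,0,0,6,1],
    [-26.2,10.1,5.8,0,0,6,1],
    [-25,12.8,5.8,0,0,6,1],
    [-23.6,15.3,5.8,0,0,6,1],
    [-21.8,17.7,5.8,0,0,6,1],
    [-19.9,19.9,5.8,0,0,6,1],
    [-17.7,21.8,5.8,0,0,6,1],
    [-15.3,23.5,5.9,0,0,6,1],
    [-12.7,25,5.8,0,0,6,1],
    [0,0,0,0,0,0,1],
  ],
  newtons=60,
)

```text
clock: 2.5
eef_pos: [0.5166, 0.3197, 0.1491]
tool_rot: [0.785, 0.619, -0.0, 0.0]
ft_force: [-0.6, -0.2, -0.6]
grip_width: 0.0854
gripper_force: 0.0
```

```bash
python3 - <<'E'
from h import *
st(); im,d,W=cloud('wrist'); cv2.imwrite('pics/w1.png',im); st()
hsv=cv2.cvtColor(im,cv2.COLOR_BGR2HSV).astype(int); Z=W[...,2]
org=(hsv[...,0]<18)&(hsv[...,1]>140)&(Z>.031)&(Z<.045)
p=(W[org][:,:2]*1000).astype(np.float32); print(len(p),cv2.minAreaRect(p),np.nanmedian(Z[org]))
sh=(hsv[...,1]<80)&(Z>.026)&(Z<.042)&(W[...,1]<.28)&(W[...,1]>.16)
p=(W[sh][:,:2]*1000).astype(np.float32); print(len(p),cv2.minAreaRect(p),np.nanmedian(Z[sh]),p.mean(0))
E
```

```text
t 2.5 p [516.6 319.7 149.1] yaw 76.47 z [-0.    -0.001 -1.   ] F [-0.61 -0.19 -0.6 ] w 0.0854 g 0.0
t 2.55 p [515.3 320.9 149.5] yaw 76.66 z [-0.001 -0.    -1.   ] F [-0.23 -0.99 -0.51] w 0.0854 g 0.0
6298 ((515.1140747070312, 331.790771484375), (109.81633758544922, 23.615806579589844), 76.88186645507812) 0.035817276745262555
1578 ((400.324462890625, 255.7041473388672), (104.05586242675781, 201.8333282470703), 73.75802612304688) 0.0351111436740931 [489.42465 236.88776]
```

View pics/w1.png

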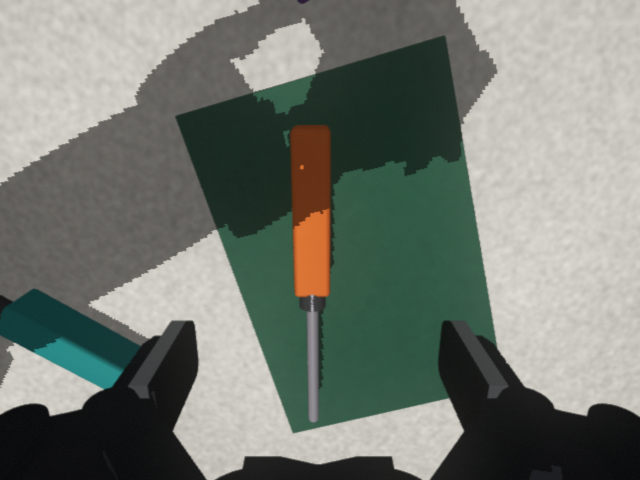

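The wrist view shows the orange handle centred at column 311, rows 125–297, square to the fingers. The shank runs down to (314,420). The handle measures 110x23.6 mm, top at z 36, as it should be. Descending to grasp.

```bash
python3 -c "
from h import *
st(); plan([512.9,322.1,50],76.9,6,1); plan([512.9,322.1,7],76.9,5,1,[512.9,322.1,50,76.9])"
```

```text
t 2.55 p [515.3 320.9 149.5] yaw 76.66 z [-0.001 -0.    -1.   ] F [-0.23 -0.99 -0.51] w 0.0854 g 0.0
[[0.1, -0.4, 16.6, -0.0, 0.0, -0.0, 1], [0.1, -0.4, 16.6, -0.0, 0.0, -0.0, 1], [0.1, -0.4, 16.6, -0.0, 0.0, -0.0, 1], [0.1, -0.4, 16.6, -0.0, 0.0, -0.0, 1], [0.1, -0.4, 16.5, -0.0, 0.0, -0.0, 1], [0.1, -0.5, 16.6, -0.0, 0.0, -0.0, 1]]
[[0.0, 0.0, 8.6, 0.0, 0.0, 0.0, 1], [0.0, 0.0, 8.6, 0.0, 0.0, 0.0, 1], [0.0, 0.0, 8.6, 0.0, 0.0, 0.0, 1], [0.0, 0.0, 8.6, 0.0, 0.0, 0.0, 1], [0.0, 0.0, 8.6, 0.0, 0.0, 0.0, 1]]
```

Call:
carry_out(
  deltas=[
    [0,-0.5,20,0,0,0,1],
    [0,-0.5,20,0,0,0,1],
    [0,-0.5,20,0,0,0,1],
    [0,0,20,0,0,0,1],
    [0,0,20,0,0,0,1],
    [0,0,15,0,0,0,1],
    [0,0,10,0,0,0,1],
    [0,0,10,0,0,0,1],
    [0,0,8,0,0,0,1],
    [0,0,0,0,0,0,1],
    [0,0,0,0,0,0,1],
  ],
)

```text
clock: 3.65
eef_pos: [0.5133, 0.3224, 0.0073]
tool_rot: [0.784, 0.621, 0.0, 0.0]
ft_force: [-1.0, 1.5, 0.5]
grip_width: 0.0854
gripper_force: 0.0
```

Call:
carry_out(
  deltas=[
    [0,0,0,0,0,0,-0.3],
    [0,0,0,0,0,0,-0.6],
    [0,0,0,0,0,0,-1],
    [0,0,0,0,0,0,-1],
    [0,0,0,0,0,0,-1],
    [0,0,0,0,0,0,-1],
    [0,0,0,0,0,0,-1],
    [0,0,0,0,0,0,-1],
  ],
  newtons=60,
)

```text
clock: 4.45
eef_pos: [0.5133, 0.3225, 0.0074]
tool_rot: [0.784, 0.621, 0.0, 0.0]
ft_force: [0.2, 1.0, 3.4]
grip_width: 0.0232
gripper_force: 59.7
```

```bash
python3 -c "
from h import *
st(); s=ctrl.get_state(); print(s['qpos'].round(3)); 
V=np.array(ctrl.camera_info('wrist')['view']); c=-V[:3,:3].T@V[:3,3]; T=R.from_quat(s['tool_rot']); print('cam in tool',T.inv().apply(c-s['eef_pos']).round(3),'axis',T.inv().apply(-V[2,:3]).round(3))"
```

```text
t 4.45 p [513.3 322.5   7.4] yaw 76.76 z [ 0.001  0.    -1.   ] F [0.19 1.01 3.39] w 0.0232 g 59.7
[ 0.362  0.501  1.647 -0.     0.992  0.593]
cam in tool [ 0.082  0.001 -0.142] axis [-0.316 -0.     0.949]
```

```bash
python3 -c "
from h import *
plan([513,322.5,207],76.9,6,-1); plan([626,-185,207],97.6,19,-1,[513,322.5,207,76.9])"
```

```text
[[0.0, -0.0, -33.3, 0.0, -0.0, -0.0, -1], [0.0, -0.0, -33.3, 0.0, -0.0, -0.0, -1], [0.0, -0.1, -33.3, 0.0, -0.0, -0.0, -1], [0.0, -0.0, -33.3, 0.0, -0.0, -0.0, -1], [0.0, -0.1, -33.2, 0.0, -0.0, -0.0, -1], [0.0, -0.0, -33.3, 0.0, -0.0, -0.0, -1]]
[[-24.7, 11.8, 0.0, 0.0, 0.0, -1.1, -1], [-24.9, 11.4, 0.0, 0.0, 0.0, -1.1, -1], [-25.1, 10.9, 0.0, 0.0, 0.0, -1.1, -1], [-25.3, 10.4, 0.0, 0.0, 0.0, -1.1, -1], [-25.5, 9.9, 0.0, 0.0, 0.0, -1.1, -1], [-25.7, 9.4, 0.0, 0.0, 0.0, -1.1, -1], [-25.9, 8.9, 0.0, 0.0, 0.0, -1.1, -1], [-26.0, 8.4, 0.0, 0.0, 0.0, -1.1, -1], [-26.2, 7.9, 0.0, 0.0, 0.0, -1.1, -1], [-26.3, 7.4, 0.0, 0.0, 0.0, -1.1, -1], [-26.5, 6.9, 0.0, 0.0, 0.0, -1.1, -1], [-26.6, 6.4, 0.0, 0.0, 0.0, -1.1, -1], [-26.7, 5.9, 0.0, 0.0, 0.0, -1.1, -1], [-26.8, 5.4, 0.0, 0.0, 0.0, -1.1, -1], [-26.9, 4.9, 0.0, 0.0, 0.0, -1.1, -1], [-27.0, 4.4, 0.0, 0.0, 0.0, -1.1, -1], [-27.1, 3.9, 0.0, 0.0, 0.0, -1.1, -1], [-27.2, 3.3, 0.0, 0.0, 0.0, -1.1, -1], [-27.3, 2.9, 0.0, 0.0, 0.0, -1.1, -1]]
```

Call:
carry_out(
  deltas=[
    [0,0,-10,0,0,0,-1],
    [0,0,-30,0,0,0,-1],
    [0,0,-40,0,0,0,-1],
    [0,0,-40,0,0,0,-1],
    [0,0,-40,0,0,0,-1],
    [0,0,-40,0,0,0,-1],
    [0,0,0,0,0,0,-1],
  ],
)

```text
clock: 5.15
eef_pos: [0.5163, 0.3237, 0.2147]
tool_rot: [0.784, 0.621, 0.006, 0.002]
ft_force: [0.0, 0.0, -0.1]
grip_width: 0.0232
gripper_force: 59.4
```

Call:
carry_out(
  deltas=[
    [-24.7,11.8,0,0,0,-1.1,-1],
    [-24.9,11.4,0,0,0,-1.1,-1],
    [-25.1,10.9,0,0,0,-1.1,-1],
    [-25.3,10.4,0,0,0,-1.1,-1],
    [-25.5,9.9,0,0,0,-1.1,-1],
    [-25.7,9.4,0,0,0,-1.1,-1],
    [-25.9,8.9,0,0,0,-1.1,-1],
    [-26,8.4,0,0,0,-1.1,-1],
    [-26.2,7.9,0,0,0,-1.1,-1],
    [-26.3,7.4,0,0,0,-1.1,-1],
    [-26.5,6.9,0,0,0,-1.1,-1],
    [-26.6,6.4,0,0,0,-1.1,-1],
    [-26.7,5.9,0,0,0,-1.1,-1],
    [-26.8,5.4,0,0,0,-1.1,-1],
    [-26.9,4.9,0,0,0,-1.1,-1],
    [-27,4.4,0,0,0,-1.1,-1],
    [-27.1,3.9,0,0,0,-1.1,-1],
    [-27.2,3.3,0,0,0,-1.1,-1],
    [-27.3,2.9,0,0,0,-1.1,-1],
    [0,0,0,0,0,0,-1],
  ],
)

```text
clock: 7.15
eef_pos: [0.6241, -0.1886, 0.2054]
tool_rot: [0.659, 0.752, -0.001, -0.001]
ft_force: [-0.8, 0.1, -2.4]
grip_width: 0.0229
gripper_force: 59.2
```

```bash
python3 - <<'E'
from h import *
ctrl.snapshot('wrist'); ctrl.snapshot('wrist'); ctrl.snapshot('wrist')
st(); im,d,W=cloud('wrist'); cv2.imwrite('pics/w2.png',im); np.savez('w2.npz',im=im,W=W)
st()
for r in ctrl.outline_of('wrist','blue_tote_eye')[:3]:
    p=W[r['pixels']]*1000; p=p[(abs(p[:,2]-44)<6)]
    print(r['score'],r['bbox'],len(p),np.median(p,0).round(1),cv2.minAreaRect(p[:,:2].astype(np.float32)))
for r in ctrl.outline_of('wrist','stop')[:2]:
    p=W[r['pixels']]*1000; print(r['score'],r['bbox'],cv2.minAreaRect(p[abs(p[:,2]-24)<3][:,:2].astype(np.float32)))
E
```

```text
t 7.3 p [ 624.1 -184.7  205.9] yaw 97.65 z [-0.002  0.001 -1.   ] F [ 0.55  0.54 -1.4 ] w 0.0232 g 59.2
t 7.35 p [ 624.3 -184.4  206.2] yaw 97.69 z [-0.001  0.001 -1.   ] F [-0.4   0.24 -2.58] w 0.0234 g 59.2
0.67 [245.1, 194.2, 377.4, 241.2] 263 [ 588.6 -184.3   44. ] ((621.1643676757812, -191.14666748046875), (92.91132354736328, 27.036115646362305), 8.66876220703125)
0.81 [92.1, 20.2, 385.0, 71.7] ((552.8396606445312, -75.74698638916016), (202.4117431640625, 31.204565048217773), 7.576308250427246)
0.63 [96.0, 161.2, 239.3, 238.9] ((517.1881103515625, -208.79708862304688), (95.81678009033203, 30.19463348388672), 7.759811878204346)
```

View pics/w2.png

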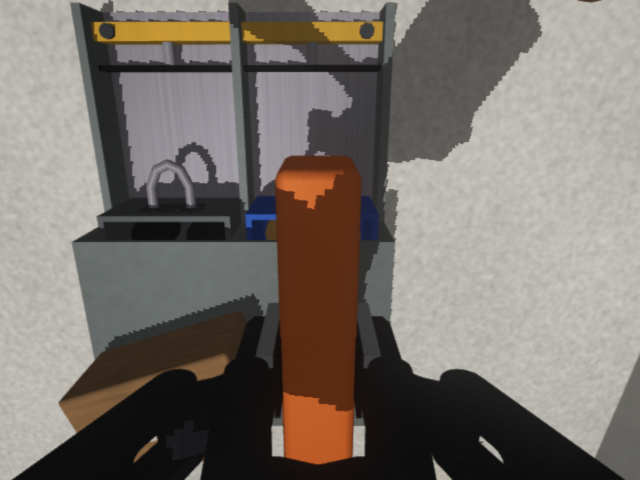

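The wrist view shows the handle (cols 278–360) hiding the blue eye. The blue tote's front rim is at row ~198 and the black buffer line at row 68, in front of the yellow bar at rows 22–42. The grey eye is at (170,185). I'll step 50 mm sideways to uncover the blue eye.

Call:
carry_out(
  deltas=[
    [0,15,0,0,0,0,-1],
    [0,25,0,0,0,0,-1],
    [0,10,0,0,0,0,-1],
    [0,0,0,0,0,0,-1],
    [0,0,0,0,0,0,-1],
    [0,0,0,0,0,0,-1],
  ],
)

```text
clock: 8.05
eef_pos: [0.6738, -0.1786, 0.207]
tool_rot: [0.658, 0.753, -0.0, -0.0]
ft_force: [0.2, 1.0, -2.0]
grip_width: 0.0233
gripper_force: 59.4
```

```bash
python3 - <<'E'
from h import *
st(); im,d,W=cloud('wrist'); cv2.imwrite('pics/w3.png',im); np.savez('w3.npz',im=im,W=W); st()
for r in ctrl.outline_of('wrist','blue_tote_eye')[:3]:
    p=W[r['pixels']]*1000; p=p[(abs(p[:,2]-44)<6)]
    print(r['score'],r['bbox'],len(p),np.median(p,0).round(1),cv2.minAreaRect(p[:,:2].astype(np.float32)))
# rack frame
a=np.radians(7.6); ex=np.array([np.cos(a),np.sin(a)]); ey=np.array([-ex[1],ex[0]]); o=np.array([571,-199])
Q=np.stack([(W[...,:2]*1000-o)@ex,(W[...,:2]*1000-o)@ey,W[...,2]*1000],-1)
hsv=cv2.cvtColor(im,cv2.COLOR_BGR2HSV).astype(int)
def pr(n,m):
    p=Q[m]; print(n,len(p),'x',np.percentile(p[:,0],[1,50,99]).round(1),'y',np.percentile(p[:,1],[1,50,99]).round(1),'z',np.median(p[:,2]).round(1))
x,y,z=Q[...,0],Q[...,1],Q[...,2]
pr('roof',(abs(z-84)<4)&(abs(x)<115)&(y<20))
for c in(-104,0,104): pr('wall%d'%c,(abs(z-36)<3)&(abs(x-c)<8)&(y>25)&(y<100))
yel=(hsv[...,0]>18)&(hsv[...,0]<34)&(hsv[...,1]>120)&(abs(z-24)<3)&(y>100)
pr('stoptop',yel)
# ang of stop
p=W[yel][:,:2]*1000; print(cv2.minAreaRect(p.astype(np.float32)))
dark=(hsv[...,2]<40)&(y>90)&(y<125)&(z>2)&(z<30)&(x>5)&(x<95); pr('buffer R',dark); 
dark=(hsv[...,2]<40)&(y>90)&(y<125)&(z>2)&(z<30)&(x<-5)&(x>-95); pr('buffer L',dark); 
pr('eye',(abs(z-44)<6)&(abs(x-52)<25)&(y>5)&(y<60))
pr('greyeye',(abs(z-44)<6)&(abs(x+52)<25)&(y>5)&(y<60))
blue=(hsv[...,0]>105)&(hsv[...,0]<130)&(hsv[...,1]>120)
pr('bluerim',blue&(abs(z-64)<3))
pr('bluefront',blue&(z>10)&(z<55)&(y<40))
E
```

```text
t 8.05 p [ 673.8 -178.6  207. ] yaw 97.67 z [-0.001  0.    -1.   ] F [ 0.17  0.97 -2.03] w 0.0233 g 59.4
t 8.1 p [ 673.8 -178.7  207.1] yaw 97.66 z [-0.  0. -1.] F [-0.09 -0.45 -1.78] w 0.0228 g 59.4
0.9 [175.5, 155.2, 275.1, 240.2] 1857 [ 618.8 -174.    44.2] ((603.5479125976562, -176.4508514404297), (75.59669494628906, 63.20757293701172), 8.69671630859375)
0.39 [274.0, 155.7, 362.6, 464.1] 0 [nan nan nan] ((0.0, 0.0), (0.0, 0.0), 0.0)
roof 26348 x [-106.8  -13.4   75.1] y [-100.3  -34.1   -0.2] z 82.9
wall-104 1057 x [-108.7 -104.9 -101.7] y [25.7 65.2 99.2] z 34.8
wall0 981 x [-4.5 -1.1  1.9] y [25.9 64.6 99.3] z 35.0
wall104 649 x [ 99.6 102.5 105.4] y [50.4 75.7 99.8] z 35.1
stoptop 4788 x [-100.5    4.1   97.7] y [128.4 134.2 140. ] z 23.1
((551.1863403320312, -66.24549102783203), (202.4214630126953, 11.928921699523926), 7.587034702301025)
buffer R 758 x [ 5.6 49.5 93.9] y [108.9 110.4 112.4] z 21.9
buffer L 830 x [-94.  -52.6 -10.2] y [108.8 110.4 112.4] z 21.7
eye 1210 x [30.6 51.2 71.5] y [14.7 30.8 48.9] z 44.8
greyeye 1310 x [-72.7 -51.4 -30. ] y [12.2 28.9 47.3] z 44.6
bluerim 740 x [ 4.3 32.3 74.6] y [-4.8 11.5 13.8] z 62.8
bluefront 943 x [ 4.8 11.4 69.2] y [-17.3  13.5  14. ] z 33.2
  return _methods._mean(a, axis=axis, dtype=dtype,
  ret = um.true_divide(
```

View pics/w3.png

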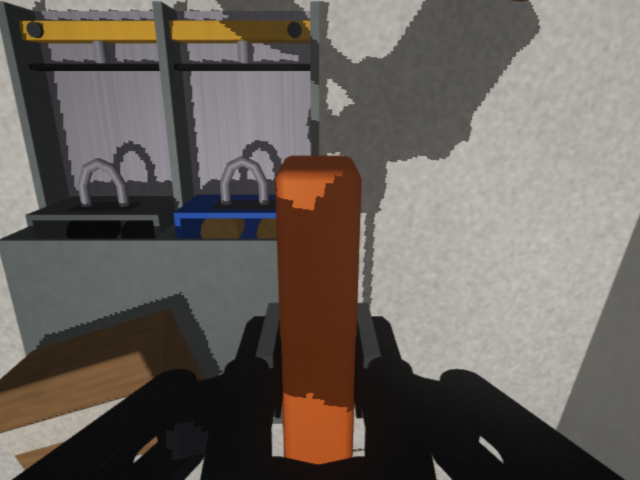

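The blue eye shows at (245,180), clear of the handle; the front rim is at row 210 and the buffer at row 67. In the rack frame: tote front y≈13.7, eye point ≈(51, 28), buffer face ≈109, so about 95 mm of travel. That fits the stated 60–130.

```bash
python3 -c "
from h import *
st(); plan([598.4,-19.2,207],97.6,8,-1)"
```

```text
t 8.15 p [ 673.9 -178.8  207.1] yaw 97.65 z [-0. -0. -1.] F [ 0.82  0.64 -2.37] w 0.0229 g 59.4
[[21.0, -6.7, 0.0, -0.0, -0.0, 0.0, -1], [21.0, -6.7, 0.0, -0.0, -0.0, 0.0, -1], [21.0, -6.7, 0.0, -0.0, -0.0, 0.0, -1], [21.0, -6.7, 0.0, -0.0, -0.0, 0.0, -1], [21.1, -6.7, 0.0, -0.0, -0.0, 0.0, -1], [21.0, -6.7, 0.0, -0.0, -0.0, 0.0, -1], [21.1, -6.7, 0.1, -0.0, -0.0, 0.0, -1], [21.0, -6.7, 0.0, -0.0, -0.0, 0.0, -1]]
```

Call:
carry_out(
  deltas=[
    [15,-5,0,0,0,0,-1],
    [25,-8,0,0,0,0,-1],
    [25,-8,0,0,0,0,-1],
    [25,-8,0,0,0,0,-1],
    [25,-8,0,0,0,0,-1],
    [25,-8,0,0,0,0,-1],
    [18,-5.5,0,0,0,0,-1],
    [10.2,-3.1,0,0,0,0,-1],
    [0,0,15,0,0,0,-1],
    [0,0,25,0,0,0,-1],
    [0,0,25,0,0,0,-1],
    [0,0,25,0,0,0,-1],
    [0,0,25,0,0,0,-1],
    [0,0,17,0,0,0,-1],
    [0,0,0,0,0,0,-1],
    [0,0,0,0,0,0,-1],
    [0,0,0,0,0,0,-1],
  ],
)

```text
clock: 9.85
eef_pos: [0.5999, -0.0199, 0.0762]
tool_rot: [0.658, 0.753, 0.0, 0.001]
ft_force: [0.7, -0.1, -1.6]
grip_width: 0.0233
gripper_force: 59.4
```

```bash
python3 - <<'E'
from h import *
st()
a=np.radians(7.6); ex=np.array([np.cos(a),np.sin(a)]); ey=np.array([-ex[1],ex[0]]); o=np.array([571,-199])
ims=[]
for c,sl in (('top',(slice(150,260),slice(350,500))),('scene',(slice(285,395),slice(230,380)))):
    im,d,W=cloud(c); ims.append(cv2.resize(im[sl],None,fx=5,fy=5,interpolation=cv2.INTER_CUBIC)[:290 if 0 else 550,:390 if 0 else 750])
    Q=np.stack([(W[...,:2]*1000-o)@ex,(W[...,:2]*1000-o)@ey,W[...,2]*1000],-1)
    x,y,z=Q[...,0],Q[...,1],Q[...,2]
    m=(z>88)&(z<116)&(abs(x-51)<25)&(y>0)&(y<125); p=Q[m]
    print(c,'shank',len(p),np.median(p,0).round(1),p.min(0).round(1), np.polyfit(p[:,1],p[:,0],1).round(3))
    m=(abs(z-44)<5)&(abs(x-51)<16)&(y>16)&(y<60); p=Q[m]; print(c,'eye',len(p),p.mean(0).round(1),p.min(0).round(1),p.max(0).round(1))
v=np.hstack([cv2.resize(i,(400,293)) for i in ims]); cv2.imwrite('pics/ins.png',v)
E
```

```text
t 9.85 p [599.9 -19.9  76.2] yaw 97.63 z [ 0.002 -0.001 -1.   ] F [ 0.7  -0.07 -1.56] w 0.0233 g 59.4
top shank 92 [ 54.5  61.8 104.8] [32.7  0.8 88.2] [ 0.055 50.595]
top eye 54 [48.5 34.9 44.5] [35.9 16.1 40.1] [66.7 50.6 48.9]
scene shank 198 [ 53.7  76.8 104.3] [44.8 23.2 88.1] [4.0000e-03 5.3165e+01]
scene eye 62 [52.7 34.7 44.8] [36.1 18.8 39.1] [66.3 48.5 48.6]
```

View pics/ins.png

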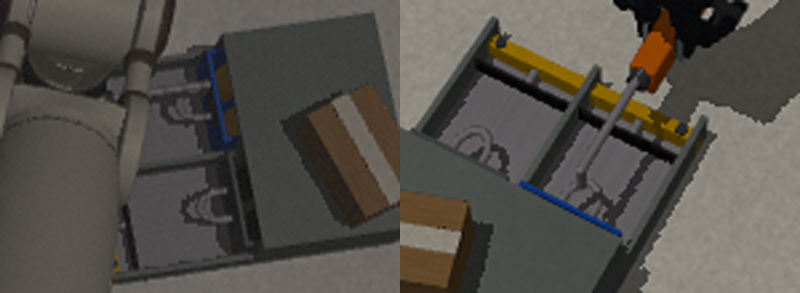

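Both views show the shank over the bay centre line, with the tip just above the blue eye (scene crop (580,185)). It is about 2 mm to the +x side, so I'll correct that and lower it.

Call:
carry_out(
  deltas=[
    [0,-2,5,0,0,0,-1],
    [0,0,7,0,0,0,-1],
    [0,0,7,0,0,0,-1],
    [0,0,7,0,0,0,-1],
    [0,0,6,0,0,0,-1],
    [0,0,5,0,0,0,-1],
    [0,0,4,0,0,0,-1],
    [0,0,0,0,0,0,-1],
    [0,0,0,0,0,0,-1],
  ],
)

```text
clock: 10.85
eef_pos: [0.597, -0.0195, 0.0341]
tool_rot: [0.658, 0.753, 0.0, 0.0]
ft_force: [-0.2, 0.2, -1.4]
grip_width: 0.0233
gripper_force: 59.4
```

```bash
cat >> h.py <<'E'
a_=np.radians(7.6); ex=np.array([np.cos(a_),np.sin(a_)]); ey=np.array([-ex[1],ex[0]]); o=np.array([571,-199])
def force(n=4,cam='top'):
    F=[]
    for i in range(n): F.append(np.array(ctrl.get_state()['ft_force'])); ctrl.snapshot(cam)
    F.append(np.array(ctrl.get_state()['ft_force'])); F=np.array(F)
    s=ctrl.get_state(); p=np.array(s['eef_pos'])*1000
    print('t',round(float(s['clock']),2),'pull(+) mean',(-(F[:,:2]@ey)).mean().round(2),'each',(-(F[:,:2]@ey)).round(1),'side',(F[:,:2]@ex).mean().round(1),'Fz',F[:,2].mean().round(1),'tip rack',((p[:2]-o)@ex).round(1),((p[:2]-o)@ey-145.6).round(1),'z',(p[2]-4.4).round(1))
E
python3 - <<'E'
from h import *
force(2)
im,d,W=cloud('scene'); cv2.imwrite('pics/ins2.png',cv2.resize(im[285:395,230:380],(600,440),interpolation=cv2.INTER_CUBIC))
E
```

```text
t 10.95 pull(+) mean -0.19 each [-0.2 -0.6  0.3] side -0.3 Fz -1.2 tip rack 49.7 28.8 z 30.0
```

View pics/ins2.png

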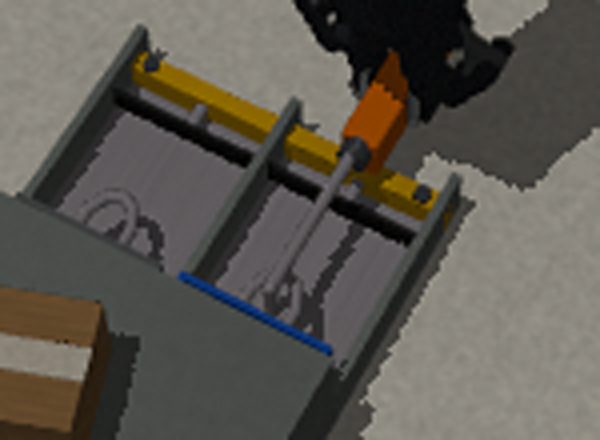

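The view shows the shank end at (262,290). Allowing for its height, that puts the tip inside the D loop (bow at (285,290)), and there is no upward force. I'll draw gently and feel for contact.

Call:
carry_out(
  deltas=[
    [3,0.3,0,0,0,0,-1],
    [3,0.3,0,0,0,0,-1],
    [3,0.4,0,0,0,0,-1],
    [3,0,0,0,0,0,-1],
    [2,0,0,0,0,0,-1],
    [0,0,0,0,0,0,-1],
  ],
)

```text
clock: 11.6
eef_pos: [0.5961, -0.0056, 0.0341]
tool_rot: [0.658, 0.753, -0.0, 0.0]
ft_force: [-0.2, -2.9, -2.3]
grip_width: 0.0233
gripper_force: 59.4
```

```bash
python3 -c "
from h import *
force(3)"
```

```text
t 11.75 pull(+) mean 2.82 each [2.8 3.7 2.5 2.2] side -0.2 Fz -2.0 tip rack 50.5 42.7 z 29.7
```

Call:
carry_out(
  deltas=[
    [1.5,0,0,0,0,0,-1],
    [3,0,0,0,0,0,-1],
    [4.5,0,0,0,0,0,-1],
    [5,0,0,0,0,0,-1],
    [5,0,0,0,0,0,-1],
    [5,0,0,0,0,0,-1],
    [5,0,0,0,0,0,-1],
    [5,0,0,0,0,0,-1],
    [5,0,0,0,0,0,-1],
    [5,0,0,0,0,0,-1],
    [4.5,0,0,0,0,0,-1],
    [3,0,0,0,0,0,-1],
    [1.5,0,0,0,0,0,-1],
    [0,0,0,0,0,0,-1],
  ],
)

```text
clock: 13.15
eef_pos: [0.5888, 0.0473, 0.034]
tool_rot: [0.658, 0.753, 0.0, -0.0]
ft_force: [1.3, -3.2, -1.8]
grip_width: 0.0231
gripper_force: 59.4
```

```bash
python3 - <<'E'
from h import *
force(3)
im,d,W=cloud('scene')
Q=np.stack([(W[...,:2]*1000-o)@ex,(W[...,:2]*1000-o)@ey,W[...,2]*1000],-1); hsv=cv2.cvtColor(im,cv2.COLOR_BGR2HSV).astype(int)
b=(hsv[...,0]>100)&(hsv[...,0]<130)&(hsv[...,1]>110)&(abs(Q[...,2]-64)<4)&(abs(Q[...,0]-51)<50); p=Q[b]
print(len(p),np.percentile(p[:,1],[1,50,97,99]).round(1))
E
```

```text
t 13.3 pull(+) mean 2.57 each [3.4 2.7 1.8 2.4] side 0.5 Fz -1.6 tip rack 50.3 96.0 z 29.6
171 [  8.   59.7  68.9 118.5]
```

Call:
carry_out(
  deltas=[
    [2,0,0,0,0,0,-1],
    [4,0,0,0,0,0,-1],
    [5,0,0,0,0,0,-1],
    [5,0,0,0,0,0,-1],
    [5,0,0,0,0,0,-1],
    [5,0,0,0,0,0,-1],
    [3,0,0,0,0,0,-1],
    [2,0,0,0,0,0,-1],
    [1,0,0,0,0,0,-1],
    [0,0,0,0,0,0,-1],
  ],
)

```text
clock: 14.35
eef_pos: [0.5846, 0.0789, 0.034]
tool_rot: [0.658, 0.753, 0.0, -0.0]
ft_force: [0.5, -3.9, -2.2]
grip_width: 0.0231
gripper_force: 59.4
```

```bash
python3 -c "
from h import *
force(3)"
```

```text
t 14.5 pull(+) mean 3.07 each [3.9 2.3 2.9 3.2] side 0.2 Fz -1.8 tip rack 50.2 127.9 z 29.6
```

Call:
carry_out(
  deltas=[
    [1.5,0,0,0,0,0,-1],
    [1.5,0,0,0,0,0,-1],
    [0,0,0,0,0,0,-1],
  ],
)

```text
clock: 14.8
eef_pos: [0.5842, 0.0819, 0.034]
tool_rot: [0.658, 0.753, -0.0, -0.0]
ft_force: [-0.6, -2.2, -1.4]
grip_width: 0.023
gripper_force: 59.4
```

Call:
carry_out(
  deltas=[
    [1,0,0,0,0,0,-1],
    [1,0,0,0,0,0,-1],
    [0,0,0,0,0,0,-1],
  ],
)

```text
clock: 15.1
eef_pos: [0.584, 0.0839, 0.034]
tool_rot: [0.658, 0.753, 0.0, -0.0]
ft_force: [1.1, -2.9, -1.6]
grip_width: 0.0229
gripper_force: 59.4
```

```bash
python3 -c "
from h import *
force(2)"
```

```text
t 15.2 pull(+) mean 3.06 each [3.  2.5 3.7] side 0.3 Fz -1.7 tip rack 50.2 133.0 z 29.6
```

Call:
carry_out(
  deltas=[
    [1,0,0,0,0,0,-1],
    [1,0,0,0,0,0,-1],
    [0,0,0,0,0,0,-1],
    [0,0,0,0,0,0,-1],
  ],
)

```text
clock: 15.6
eef_pos: [0.5837, 0.0857, 0.034]
tool_rot: [0.658, 0.753, -0.0, 0.0]
ft_force: [0.7, -3.9, -0.8]
grip_width: 0.0228
gripper_force: 59.4
```

```bash
python3 -c "
from h import *
force(2)"
```

```text
t 15.7 pull(+) mean 3.71 each [4.  3.  4.1] side 0.4 Fz -1.0 tip rack 50.3 134.9 z 29.6
```

Call:
carry_out(
  deltas=[
    [1,0,0,0,0,0,-1],
    [0.5,0,0,0,0,0,-1],
    [0,0,0,0,0,0,-1],
    [0,0,0,0,0,0,-1],
  ],
)

```text
clock: 16.1
eef_pos: [0.5836, 0.0867, 0.034]
tool_rot: [0.658, 0.753, -0.0, 0.0]
ft_force: [0.6, -5.7, -2.3]
grip_width: 0.0232
gripper_force: 59.4
```

```bash
python3 -c "
from h import *
force(2)"
```

```text
t 16.2 pull(+) mean 5.81 each [5.8 5.9 5.7] side 0.3 Fz -2.3 tip rack 50.3 135.9 z 29.6
```

Contact with the buffer: pull 5.8 N against about 3 N of drag. Raising the pull to about 10–11 N and holding.

Call:
carry_out(
  deltas=[
    [0.8,0,0,0,0,0,-1],
    [0.7,0,0,0,0,0,-1],
    [0,0,0,0,0,0,-1],
    [0,0,0,0,0,0,-1],
  ],
)

```text
clock: 16.6
eef_pos: [0.5835, 0.0877, 0.034]
tool_rot: [0.658, 0.753, -0.0, 0.001]
ft_force: [1.6, -7.9, -2.1]
grip_width: 0.0227
gripper_force: 59.3
```

```bash
python3 -c "
from h import *
force(3)"
```

```text
t 16.75 pull(+) mean 7.73 each [8.  8.9 6.7 7.3] side 0.6 Fz -2.1 tip rack 50.3 136.9 z 29.6
```

Call:
carry_out(
  deltas=[
    [0.8,0,0,0,0,0,-1],
    [0.8,0,0,0,0,0,-1],
    [0.4,0,0,0,0,0,-1],
    [0,0,0,0,0,0,-1],
    [0,0,0,0,0,0,-1],
    [0,0,0,0,0,0,-1],
    [0,0,0,0,0,0,-1],
    [0,0,0,0,0,0,-1],
  ],
)

```text
clock: 17.55
eef_pos: [0.5834, 0.0888, 0.034]
tool_rot: [0.658, 0.753, -0.001, 0.001]
ft_force: [1.6, -10.2, -3.6]
grip_width: 0.0229
gripper_force: 59.3
```

```bash
python3 -c "
from h import *
force(6)"
```

```text
t 17.85 pull(+) mean 10.7 each [10.3 10.5 10.2 11.3 10.2 10.7 11.6] side 0.2 Fz -3.0 tip rack 50.4 138.0 z 29.6
```

Steady 10.7 N held for over 0.8 s. Easing off to the middle of the hole, then lifting.

Call:
carry_out(
  deltas=[
    [-1.5,0,0,0,0,0,-1],
    [-2,0,0,0,0,0,-1],
    [-2,0,0,0,0,0,-1],
    [-2,0,0,0,0,0,-1],
    [-2,0,0,0,0,0,-1],
    [-2,0,0,0,0,0,-1],
    [-2,0,0,0,0,0,-1],
    [-1,0,0,0,0,0,-1],
    [0,0,0,0,0,0,-1],
    [0,0,0,0,0,0,-1],
  ],
)

```text
clock: 18.85
eef_pos: [0.5849, 0.0763, 0.034]
tool_rot: [0.658, 0.753, 0.0, -0.0]
ft_force: [-0.2, -0.5, -1.4]
grip_width: 0.0235
gripper_force: 59.4
```

```bash
python3 -c "
from h import *
force(2)"
```

```text
t 18.95 pull(+) mean 0.27 each [0.4 0.4 0. ] side -0.2 Fz -1.6 tip rack 50.2 125.5 z 29.6
```

Call:
carry_out(
  deltas=[
    [0,0,-4,0,0,0,-1],
    [0,0,-8,0,0,0,-1],
    [0,0,-12,0,0,0,-1],
    [0,0,-20,0,0,0,-1],
    [0,0,-20,0,0,0,-1],
    [0,0,-16,0,0,0,-1],
    [0,0,0,0,0,0,-1],
  ],
)

```text
clock: 19.65
eef_pos: [0.5874, 0.0761, 0.1178]
tool_rot: [0.658, 0.753, 0.002, 0.003]
ft_force: [0.6, -0.2, -1.5]
grip_width: 0.023
gripper_force: 59.4
```

```bash
python3 - <<'E'
from h import *
force(1)
im,d,W=cloud('scene'); cv2.imwrite('pics/un.png',cv2.resize(im[260:395,200:400],(800,540),interpolation=cv2.INTER_CUBIC))
plan([520,322,112],79,12,-1)
E
```

```text
t 19.7 pull(+) mean 0.28 each [0.2 0.3] side -0.1 Fz -1.4 tip rack 51.4 125.2 z 111.4
[[21.0, -2.6, 0.2, 0.0, -0.0, 1.6, -1], [20.9, -3.2, 0.2, 0.0, -0.0, 1.6, -1], [20.8, -3.8, 0.2, 0.0, -0.0, 1.6, -1], [20.7, -4.4, 0.2, 0.0, -0.0, 1.6, -1], [20.6, -5.0, 0.2, 0.0, -0.0, 1.6, -1], [20.5, -5.6, 0.2, 0.0, -0.0, 1.6, -1], [20.3, -6.1, 0.2, 0.0, -0.0, 1.6, -1], [20.1, -6.7, 0.2, 0.0, -0.0, 1.6, -1], [19.9, -7.2, 0.2, 0.0, -0.0, 1.6, -1], [19.7, -7.8, 0.1, 0.0, -0.0, 1.6, -1], [19.5, -8.4, 0.2, 0.0, -0.0, 1.6, -1], [19.2, -8.9, 0.1, 0.0, -0.0, 1.6, -1]]
```

View pics/un.png

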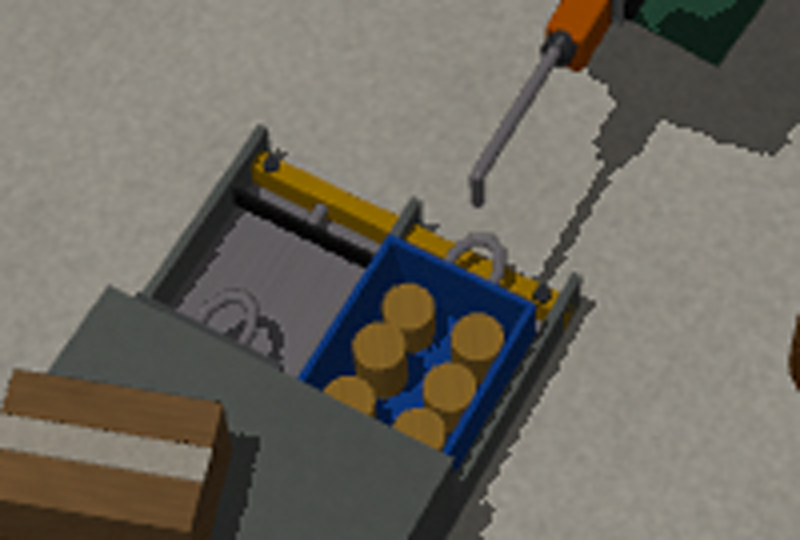

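The blue tote rests against the buffer by the yellow bar, with its eye at (480,255). The hook is free above it, tip at (477,200). The grey tote and the carton are unmoved. Carrying the hook to the mat.

Call:
carry_out(
  deltas=[
    [10,-1,0,0,0,0.6,-1],
    [21,-3,0,0,0,1.6,-1],
    [21,-3.5,0,0,0,1.6,-1],
    [21,-4,0,0,0,1.6,-1],
    [20.5,-5,0,0,0,1.6,-1],
    [20.5,-5.5,0,0,0,1.6,-1],
    [20.5,-6,0,0,0,1.6,-1],
    [20,-6.5,0,0,0,1.6,-1],
    [20,-7,0,0,0,1.6,-1],
    [20,-7.5,0,0,0,1.6,-1],
    [19.5,-8,0,0,0,1.6,-1],
    [19,-8,0,0,0,1.6,-1],
    [10,-4,0,0,0,0.8,-1],
    [0,0,20,0,0,0,-1],
    [0,0,25,0,0,0,-1],
    [0,0,25,0,0,0,-1],
    [0,0,15,0,0,0,-1],
    [0,0,5,0,0,0,-1],
    [0,0,0,0,0,0,-1],
    [0,0,0,0,0,0,-1],
  ],
)

```text
clock: 21.75
eef_pos: [0.5208, 0.3218, 0.0251]
tool_rot: [0.774, 0.634, 0.001, 0.0]
ft_force: [-0.2, -0.7, -1.4]
grip_width: 0.0235
gripper_force: 59.4
```

```bash
python3 -c "
from h import *
st()"
```

```text
t 21.75 p [520.8 321.8  25.1] yaw 78.66 z [ 0.002  0.001 -1.   ] F [-0.15 -0.69 -1.39] w 0.0235 g 59.4
```

Call:
carry_out(
  deltas=[
    [0,0,5,0,0,0,-1],
    [0,0,5,0,0,0,-1],
    [0,0,4,0,0,0,-1],
    [0,0,2.5,0,0,0,-1],
    [0,0,1,0,0,0,-1],
    [0,0,0,0,0,0,-1],
    [0,0,0,0,0,0,-1],
  ],
)

```text
clock: 22.45
eef_pos: [0.52, 0.3214, 0.0074]
tool_rot: [0.773, 0.634, -0.0, 0.0]
ft_force: [-2.7, -1.9, 4.4]
grip_width: 0.0232
gripper_force: 60.4
```

Seated: Fz is up. Opening gently, then lifting away.

Call:
carry_out(
  deltas=[
    [0,0,0,0,0,0,-0.2],
    [0,0,0,0,0,0,0.2],
    [0,0,0,0,0,0,0.6],
    [0,0,0,0,0,0,1],
    [0,0,0,0,0,0,1],
    [0,0,0,0,0,0,1],
    [0,0,0,0,0,0,1],
    [0,0,-8,0,0,0,1],
    [0,0,-20,0,0,0,1],
    [0,0,-30,0,0,0,1],
    [0,0,-40,0,0,0,1],
    [0,0,-40,0,0,0,1],
    [0,0,-20,0,0,0,1],
    [0,0,0,0,0,0,1],
    [0,0,0,0,0,0,1],
  ],
)

```text
clock: 23.95
eef_pos: [0.5198, 0.3214, 0.1646]
tool_rot: [0.773, 0.634, 0.0, 0.0]
ft_force: [-0.5, 0.5, -0.1]
grip_width: 0.0856
gripper_force: 0.0
```

```bash
python3 - <<'E'
from h import *
st(); im,d,W=cloud('wrist')
hsv=cv2.cvtColor(im,cv2.COLOR_BGR2HSV).astype(int); Z=W[...,2]
org=(hsv[...,0]<18)&(hsv[...,1]>140)&(Z>.031)&(Z<.045)&(W[...,1]>.2)
p=(W[org][:,:2]*1000).astype(np.float32); print(len(p),cv2.minAreaRect(p),Z[org].min(),np.median(Z[org]),Z[org].max())
im2,d,W=cloud('scene'); Q=np.stack([(W[...,:2]*1000-o)@ex,(W[...,:2]*1000-o)@ey,W[...,2]*1000],-1); hsv=cv2.cvtColor(im2,cv2.COLOR_BGR2HSV).astype(int)
b=(hsv[...,0]>100)&(hsv[...,0]<130)&(hsv[...,1]>110)&(abs(Q[...,2]-64)<4)&(abs(Q[...,0]-51)<50); q=Q[b]
print('tote front',np.percentile(q[:,1],[50,97,99]).round(1))
cv2.imwrite('pics/end.png',np.hstack([cv2.resize(im,(400,300)),cv2.resize(im2[150:450,150:550],(400,300))]))
E
```

```text
t 23.95 p [519.8 321.4 164.6] yaw 78.66 z [ 0.  0. -1.] F [-0.5   0.46 -0.12] w 0.0856 g 0.0
5651 ((522.2322387695312, 330.3094482421875), (110.33393859863281, 23.77105712890625), 78.65583801269531) 0.03152156155101005 0.0358169074704649 0.038514054881075566
tote front [ 78.9 107.3 107.6]
```

View pics/end.png

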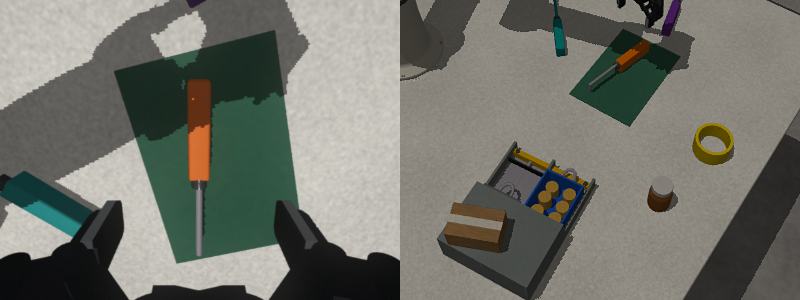

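The hook lies flat on the mat (handle at (200,130), same top height as at the start). The blue tote is still at the buffer, and the gripper is clear.

```bash
python3 -c "
from rig import ctrl
print(ctrl.close_job())"
```

```text
the job is handed in; nothing more can be done
None
```

The job is handed in: the blue tote was drawn to the buffer, held there at about 10.7 N and unhooked without being pushed back, and the hook was laid flat on the green mat at 24 s; no verdict came back.

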